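Pack the phone fitter's site case in layers

TASK

Pack the phone fitter's grey site case: lay the white handset face up in the well of the foam bed, then set the blue parts tray into the case on top of the foam. Next stand the small tan carton and the orange tape measure in the tray, each upright in the pocket that fits it, and last put the grey lid on so that it sits fully down all round. Leave the drink can, the larger navy carton and the black marker where they are.

Things in the scene. Friction and masses are not known exactly. Their poses are not given: they have to be found in the camera images.
- case_base: Open grey case bottom with black foam bed, fixed; 124 (x) x 224 (y) mm. Origin: centre of underside, z up. Inside 98 x 198 mm, wall tops at z 33 mm, foam top at z 18. Well in the foam, centred: 57 (x) x 128 (y), yellow floor at z 5; equally deep finger notches at |y| < 22 reach the walls. Tray rests on the foam (4 mm play a side); lid goes over the walls (4 mm play), onto the flange at z 23.
- parts_tray: Blue tray, 90 (x) x 190 (y) mm, walls 17 high, 0.14 kg. Origin: centre of underside, z up; pocket floors at z 3. Carton pocket 77 (x) x 91 (y), centre y -45.5. Tape measure pocket 46 (x) x 81 (y), centre y +50.5. Between them, centred at y +5, the upright grip to lift it by: 10 thick (y), 56 long (x), top at z 37. May go into the case either way round.
- case_lid: Grey lid standing open side down, 123 (x) x 223 (y) mm, 61 high, hollow (115 x 215 inside, 58 deep), about 0.25 kg. Origin: centre of its lower edge plane, z up. Black bar handle on top along y: 12 thick (x), 96 long (y), z 77 to 89, with 16 mm free below it. Either way round; fully down, its origin is 23 mm above the underside of the case bottom.
- handset: White bar telephone handset with keypad on its upper face, 118 (x) x 47 (y) x 12 (z) mm, lying face up. Origin: centre of the underside; z up. It may lie in the well either way round, its length along the case's length.
- tan_carton: Small tan carton, 64 (x) x 81 (y) x 41 (z) mm, upright. Origin: centre of the underside; z up. Grip it across its 64 mm side. Either way round in its pocket, its 81 mm side along the tray's length.
- tape_measure: Orange tape measure standing upright, the one in front of the robot, 34 mm thick (x), 73 long (y), 56 high. Origin: centre of underside, z up; the solid body runs from y -27 to +36. Its length goes along the tray's length, either way round.
- drink_can: Bystander: white and green drink can, 66 mm diameter, 114 mm high. Origin: centre of the underside. Leave alone.
- navy_carton: Bystander: larger navy carton, 72 (x) x 106 (y) x 46 (z) mm. Origin: centre of the underside. Not for this case; leave alone.
- marker: Bystander: marker pen with white barrel and black cap, 123 mm long (y), 16 mm thick. Origin: centre of the underside. Leave alone.
Mind the look-alikes: they are no part of the job. Leave any turquoise look-alike of the handset alone.

How it is judged:
By the outcome, as a careful person would: the job done as asked, in the order asked, and still so for the second after the job is handed in, with the robot touching nothing.
It also fails if it takes over 120 s, if anything falls off the work surface, if the arm or the gripper's body presses on something with over 40 N, if the wrist force passes 120 N, or if a joint passes its speed limit or range.

ROBOT

A 6-joint arm with a two-finger parallel gripper is mounted at the origin on a cart in front of the work surface, level with it; the furniture and walls round the work are solid. World frame = base frame: x ahead of the robot, y to its left, z up, the work surface at z = 0. Lengths are in m, angles in rad, forces in N, time in s.
With the tool pointing down it reaches from about 0.425 to 0.925 m from the base axis. Payload 12.5 kg.
Tool frame: the origin (TCP) lies at the very end of the fingers, on their centre line; the grasp point (between the pads) lies tcp_to_grasp behind it (tcp_to_grasp is the distance from the TCP to the grasp point, in m); z points along the fingers, y is the line along which they close (so a half turn about z gives the same grasp; the last joint's range is limited). The gripper opens to 85 mm and grips with 20 to 120 N. Pads are 22 mm wide; open, the fingers measure 114 mm over their backs; the gripper's body (76 mm by 85 mm) begins 54 mm behind the grasp point. The pads swing forward as they close: fully open they stand 13 mm farther back than shut.
Start: joints at [-1.284, 0.491, 1.559, -0, 1.092, -0.106], TCP at [0.239, -0.577, 0.231] pointing down, gripper open.
Joint ranges: [-3.1, 3.1], [-0.84, 2.19], [0.05, 2.79], [-1.13, 4.28], [0.06, 2.93], [-2.69, 2.69]. Speed limits (rad/s): [2.22, 2.22, 2.79, 3.14, 3.14, 3.14].

INTERFACE

Orientations are given as a 3x3 rotation matrix whose columns are the frame's x, y, z axes.
In Python, from station import * gives the robot as it stands.
- The arm moves only by the tool step_arm, never from a script. Its argument "targets" is a list that holds one entry, the list of rows, each a list of 7 numbers: the turn, a rotation vector about the world's x, y, z in rad, then the shift along the world's x, y, z in m, then the finger opening in m, from 0 to 0.0854. A call has exactly 8 rows; each row shifts and turns the commanded pose from where the row before left it; what a row does not reach is not made up. A row lasts 1/10 s, in which the tool goes at most 50 mm and 8.59 degrees, less where a joint would pass 70% of its speed; a pose out of reach is approached as far as the arm can. A call with a gripper value outside its range is refused whole. The fingers move at their own pace and stop on an object; the grip force is fixed at half the most. Time passes only in rows, so rows that do not move let the fingers close, or fill a call up. It gives the time, the measured TCP pose, the force, the opening and the grip force at its end, in the units of the state.
- read_state(): the state, without advancing time (a new reading comes with each control period).
- camera(name): name is "scene" or "side" or "wrist"; returns (picture, depth): 480x640x3 uint8, blue, green, red; 480x640 float32, m along the optical axis (not along the pixel's ray), 0 where there is no reading.
- camera_model(name): a dict with "K" (3x3 intrinsics, pixels), "R" (3x3) and "t" (3): a world point X has camera coordinates R X + t; the wrist camera has in their place "mount" (4x4, takes a point from camera to tool coordinates, whose origin is the TCP and whose axes are the flange's). Camera axes: x right, y down, z forward; pixel columns grow to the right and rows downward; lengths in m; the calibration is good to about 2 mm. A picture is of the moment at which its call begins: read the wrist's pose just before it. camera_model takes no time and is no camera call.
- close_job(): hands the job in; it is judged then, once.
The state is a dict: "t": time; "qpos": joint angles; "joint_velocities": joint speeds; "effort": joint torques, N m; "tcp_pos": TCP position; "tool_rot": TCP orientation; "force": force on the tool from outside, world axes, zero at the start; "moment": the same for the moment, N m; "gripper_width": finger opening in m; "gripper_force": force on a finger pad.
Only numpy, scipy, OpenCV 4.12 (cv2) and the standard library are available. Lean on these libraries where they do the work, as an engineer would, in place of code of your own. Each camera call takes 0.05 s, during which the arm holds its last target. There are 200 camera calls.

## Working session

There is one attempt and no reset: what is moved stays moved. The work goes in short steps, Python scripts to look and compute and a tool call to move; the robot and the scene stay as the last step left them, time stands still between calls to the robot, and variables do not carry over. Pictures are saved under pics/ and viewed, at most 18 in all, crops included, and the job is handed in when it is done.

Besides the shell and the picture viewer there is one more tool, called after "Request:" by a JSON object that holds its "fn" and its "kwargs". step_arm: Moves the arm, as the interface text tells. Its arguments: {"type":"object","properties":{"targets":{"type":"array","items":{"type":"array","items":{"type":"array","items":{"type":"number"}}}}},"required":["targets"]}

```bash
ls; mkdir -p pics; cat > h.py <<'E'
from station import *
import numpy as np, cv2
def snap(n,f):
    s=read_state(); p,d=camera(n); cv2.imwrite(f'pics/{f}.png',p); np.savez(f'pics/{f}.npz',d=d,p=p,tp=s['tcp_pos'],tr=s['tool_rot']); return p,d,s
def world(n,d,s=None):
    m=camera_model(n); K=np.array(m['K']); v,u=np.mgrid[:480,:640]
    P=np.stack([(u-K[0,2])/K[0,0]*d,(v-K[1,2])/K[1,1]*d,d],-1)
    if n=='wrist':
        M=np.array(m['mount']); P=P@M[:3,:3].T+M[:3,3]
        return P@np.array(s['tool_rot']).T+np.array(s['tcp_pos'])
    return (P-np.array(m['t']))@np.array(m['R'])
E
python3 - <<'E'
from h import *
s=read_state();print(s)
for n in('scene','side'):
    p,d,_=snap(n,n+'0')
    m=camera_model(n);print(n,m)
print(camera_model('wrist'))
E
```

```text
pics
{'t': 0.0, 'qpos': array([-1.28360141e+00,  4.91549216e-01,  1.55943557e+00,  2.31326070e-05,
        1.09169611e+00, -1.05625696e-01]), 'joint_velocities': array([ 0.00076582,  0.00014553,  0.00015273,  0.00127789, -0.00150062,
       -0.00017363]), 'effort': array([-2.20154354e-03, -6.18464112e+01, -2.61597008e+01, -2.22678682e-04,
        4.05727158e-03,  1.13754883e-06]), 'tcp_pos': array([ 0.23919634, -0.57718113,  0.23073894]), 'tool_rot': array([[ 9.23837122e-01,  3.82785696e-01, -2.88571419e-04],
       [ 3.82785781e-01, -9.23836536e-01,  1.04948448e-03],
       [ 1.35134827e-04, -1.08001376e-03, -9.99999408e-01]]), 'force': array([0.84463372, 0.14298813, 0.54849498]), 'moment': array([ 0.04175855,  0.00092098, -0.04327375]), 'gripper_force': 0.0, 'gripper_width': 0.08538685898406159}
scene {'K': array([[536.71002341,   0.        , 332.06115878],
       [  0.        , 536.71002341, 249.73762654],
       [  0.        ,   0.        ,   1.        ]]), 'R': array([[-0.52785189, -0.84932174, -0.00499583],
       [-0.64617968,  0.4054029 , -0.64660677],
       [ 0.55120251, -0
[... 258 characters left out ...]
.98049532, -0.19644747, -0.00610888],
       [-0.1356086 , -0.6536885 , -0.74451438],
       [ 0.14226466,  0.73082128, -0.66757848]]), 't': array([-0.55554903,  0.10852546,  1.7587551 ])}
{'K': array([[377.84806732,   0.        , 319.17761279],
       [  0.        , 377.84806732, 243.6248101 ],
       [  0.        ,   0.        ,   1.        ]]), 'mount': array([[-3.97614168e-05, -9.47787138e-01, -3.18903652e-01,
         8.18898122e-02],
       [ 9.99999873e-01, -1.98181190e-04,  4.64316323e-04,
         8.84783628e-04],
       [-5.03273745e-04, -3.18903593e-01,  9.47787025e-01,
        -1.42109565e-01],
       [ 0.00000000e+00,  0.00000000e+00,  0.00000000e+00,
         1.00000000e+00]])}
```

View pics/scene0.png

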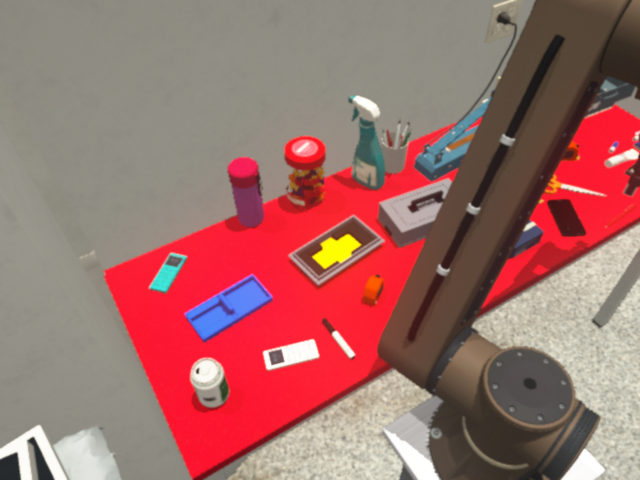

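View pics/side0.png

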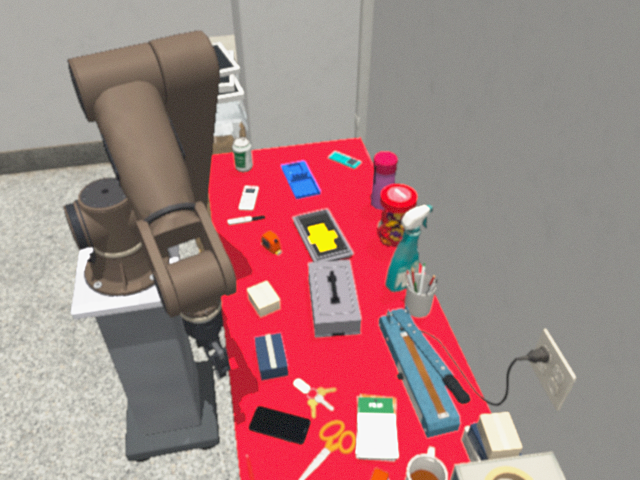

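Side view shows everything: handset (249,197), tray (300,178), case (323,237), lid (334,298), tape (271,242), tan carton (264,298), navy carton (270,356), can (243,155), marker (245,218). The scene view confirms the layout, and I'll measure with side depth.

```bash
cat >> h.py <<'E'
def rect(W,mask,zlo,zhi):
    k=mask&(W[...,2]>zlo)&(W[...,2]<zhi); P=W[k]
    if len(P)<20: return None
    (c,wh,a)=cv2.minAreaRect(P[:,:2].astype(np.float32)*1000)
    if wh[0]<wh[1]: wh=wh[::-1]; a+=90
    a=(a+90)%180-90
    return dict(c=np.round(c,1),wh=np.round(wh,1),long_deg=round(a,1),n=len(P),z=np.round(np.percentile(P[:,2]*1000,[5,50,95]),1))
E
python3 - <<'E'
from h import *
for n,B in dict(side=dict(handset=(236,182,264,213),tray=(276,156,325,200),case=(288,202,358,265),lid=(302,255,366,340),tape=(256,228,288,258),tan=(244,278,286,318),navy=(250,330,292,380),can=(230,134,256,174),marker=(224,212,268,226)),
 scene=dict(handset=(255,336,325,374),tray=(180,272,276,342),case=(284,214,390,286),tape=(358,272,388,306),lid=(374,176,440,246))).items():
    z=np.load(f'pics/{n}0.npz');p,d=z['p'],z['d'];W=world(n,d)
    hsv=cv2.cvtColor(p,cv2.COLOR_BGR2HSV).astype(int)
    red=((hsv[...,0]<4)|(hsv[...,0]>174))&(hsv[...,1]>180)
    print(n)
    for k,(a,b,c,e) in B.items():
        m=np.zeros(d.shape,bool);m[b:e,a:c]=1;m&=(d>0)&~red
        if k=='lid':zz=(.05,.067)
        elif k=='case':zz=(.028,.04)
        elif k=='tan':zz=(.034,.05)
        elif k=='navy':zz=(.038,.055)
        elif k=='handset':zz=(.005,.02)
        else: zz=(.005,.12)
        print(k,rect(W,m,*zz))
E
```

```text
side
handset {'c': array([392.8, 240. ]), 'wh': array([139.8,  58.9]), 'long_deg': 74.5, 'n': 330, 'z': array([ 6.2, 12.6, 18.2])}
tray {'c': array([596.2, 313.4]), 'wh': array([241., 129.]), 'long_deg': -84.2, 'n': 818, 'z': array([ 5.7, 14.8, 32.9])}
case {'c': array([591.5, -12.9]), 'wh': array([222.5, 122.2]), 'long_deg': -82.3, 'n': 370, 'z': array([28.3, 32.3, 38.5])}
lid {'c': array([ 568.2, -275.1]), 'wh': array([229. , 121.6]), 'long_deg': 83.9, 'n': 2485, 'z': array([57. , 62.6, 66.2])}
tape {'c': array([429.5, -14.5]), 'wh': array([76. , 74.5]), 'long_deg': 73.9, 'n': 323, 'z': array([ 8.8, 38.2, 58.3])}
tan {'c': array([ 379.1, -232.5]), 'wh': array([88.1, 64. ]), 'long_deg': -71.2, 'n': 540, 'z': array([36.2, 41.5, 46.5])}
navy {'c': array([ 372.4, -428.3]), 'wh': array([111.5,  70.9]), 'long_deg': -88.6, 'n': 1005, 'z': array([41.4, 46.5, 50.8])}
can {'c': array([410.8, 510.9]), 'wh': array([263.4,  90.5]), 'long_deg': 87.1, 'n': 641, 'z': array([ 12.6,  70.7, 114.8])}
marker {'c': array([370.7, 128.6]), 'wh': array([119.4,  38.6]), 'long_deg': 2.2, 'n': 158, 'z': array([ 6. , 13.7, 20.3])}
scene
handset {'c': array([389.9, 236.7]), 'wh': array([117.8,  49.7]), 'long_deg': 73.7, 'n': 984, 'z': array([ 6.6, 10.3, 13.9])}
tray {'c': array([578.4, 299.2]), 'wh': array([190.7,  95.6]), 'long_deg': -83.3, 'n': 1505, 'z': array([ 5.8, 14.8, 32.9])}
case {'c': array([587.9, -21.6]), 'wh': array([239. , 233.1]), 'long_deg': -40.0, 'n': 430, 'z': array([28.6, 31.4, 35.5])}
tape {'c': array([426.9, -10.6]), 'wh': array([60.5, 34.2]), 'long_deg': -56.9, 'n': 408, 'z': array([13.7, 46.3, 55.5])}
lid {'c': array([ 598.6, -230.1]), 'wh': array([212.4, 180.5]), 'long_deg': -39.4, 'n': 1810, 'z': array([55.2, 60.2, 64. ])}
```

Request:
{"fn": "step_arm", "kwargs": {"targets": [[[0,0,0.1,0.03,0.04,0,0.085],[0,0,0.1,0.03,0.04,0,0.085],[0,0,0.1,0.03,0.04,0,0.085],[0,0,0.1,0.03,0.04,0,0.085],[0,0,0.1,0.03,0.04,0,0.085],[0,0,0.1,0.03,0.04,0,0.085],[0,0,0.1,0.03,0.04,0,0.085],[0,0,0.1,0.03,0.04,0,0.085]]]}}

```text
t: 0.9
tcp_pos: [0.4801, -0.2556, 0.2312]
tool_rot: [[0.365, 0.931, -0.0], [0.931, -0.365, 0.0], [0.0, -0.0, -1.0]]
force: [1.2, -1.1, 0.2]
gripper_width: 0.0851
gripper_force: 0.0
```

Request:
{"fn": "step_arm", "kwargs": {"targets": [[[0,0,0.047,0,0.048,0,0.085],[0,0,0.047,0,0.048,0,0.085],[0,0,0,0,0.048,0,0.085],[0,0,0,0,0.048,0,0.085],[0,0,0,-0.01,0.048,0,0.085],[0,0,0,-0.015,0.047,0,0.085],[0,0,0,-0.015,0.046,0,0.085],[0,0,0,-0.015,0.046,0,0.085]]]}}

```text
t: 1.7
tcp_pos: [0.4233, 0.1233, 0.2313]
tool_rot: [[0.28, 0.96, 0.0], [0.96, -0.28, -0.0], [-0.0, 0.0, -1.0]]
force: [1.5, -0.2, -0.4]
gripper_width: 0.0848
gripper_force: 0.0
```

Request:
{"fn": "step_arm", "kwargs": {"targets": [[[0,0,0,-0.011,0.038,0,0.085],[0,0,0,-0.011,0.038,0,0.085],[0,0,0,-0.011,0.038,0,0.085],[0,0,0,0,0,-0.03,0.085],[0,0,0,0,0,0,0.085],[0,0,0,0,0,0,0.085],[0,0,0,0,0,0,0.085],[0,0,0,0,0,0,0.085]]]}}

```text
t: 2.5
tcp_pos: [0.3919, 0.2351, 0.2022]
tool_rot: [[0.281, 0.96, 0.001], [0.96, -0.281, 0.0], [0.001, 0.001, -1.0]]
force: [-0.3, -0.7, 0.1]
gripper_width: 0.0853
gripper_force: 0.0
```

```bash
python3 - <<'E'
from h import *
print(tcp_to_grasp)
p,d,s=snap('wrist','w1')
W=world('wrist',d,s); print(s['tcp_pos'])
m=(d>0)
hsv=cv2.cvtColor(p,cv2.COLOR_BGR2HSV).astype(int)
red=((hsv[...,0]<6)|(hsv[...,0]>170))&(hsv[...,1]>120)
near=np.hypot(W[...,0]-.39,W[...,1]-.237)<.08
print(rect(W,m&near&~red,.004,.03), rect(W,m&near&~red&(hsv[...,1]<40)&(hsv[...,2]>150),-.01,.03))
print('table z',np.median(W[red&m][:,2]))
E
```

```text
0.0187
[0.39185359 0.23509129 0.20216058]
{'c': array([392.5, 236.7]), 'wh': array([117.6,  47. ]), 'long_deg': 73.8, 'n': 6503, 'z': array([ 8.8, 10.7, 12.3])} {'c': array([392.4, 236.4]), 'wh': array([116.9,  45.9]), 'long_deg': 73.8, 'n': 4121, 'z': array([ 9.1, 10.7, 12.4])}
table z -0.0007794802636046927
```

View pics/w1.png

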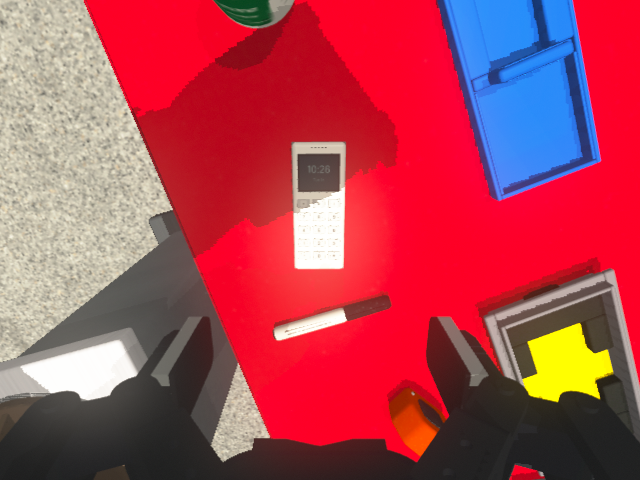

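Request:
{"fn": "step_arm", "kwargs": {"targets": [[[0,0,0,0.0006,0.0016,-0.045,0.062],[0,0,0,0,0,-0.045,0.062],[0,0,0,0,0,-0.045,0.062],[0,0,0,0,0,-0.03,0.062],[0,0,0,0,0,-0.018,0.062],[0,0,0,0,0,-0.008,0.062],[0,0,0,0,0,-0.004,0.062],[0,0,0,0,0,0,0.062]]]}}

```text
t: 3.35
tcp_pos: [0.3922, 0.2372, 0.0067]
tool_rot: [[0.28, 0.96, 0.001], [0.96, -0.28, 0.0], [0.0, 0.001, -1.0]]
force: [-0.0, 0.1, 0.0]
gripper_width: 0.0622
gripper_force: 0.0
```

Request:
{"fn": "step_arm", "kwargs": {"targets": [[[0,0,0,0,0,-0.003,0.062],[0,0,0,0,0,0,0.04],[0,0,0,0,0,0,0.04],[0,0,0,0,0,0,0.04],[0,0,0,0,0,0,0.04],[0,0,0,0,0,0,0.04],[0,0,0,0,0,0,0.04],[0,0,0,0,0,0,0.04]]]}}

```text
t: 4.15
tcp_pos: [0.3921, 0.2373, 0.0044]
tool_rot: [[0.28, 0.96, 0.001], [0.96, -0.28, 0.001], [0.001, 0.001, -1.0]]
force: [-1.6, -0.8, 11.4]
gripper_width: 0.0448
gripper_force: 59.6
```

Request:
{"fn": "step_arm", "kwargs": {"targets": [[[0,0,0,0,0,0.02,0.04],[0,0,0,0,0,0.045,0.04],[0,0,0,0,0,0.045,0.04],[0,0,0,0,0,0.045,0.04],[0,0,0.1,0.025,-0.03,0.045,0.04],[0,0,0.1,0.03,-0.037,0,0.04],[0,0,0.1,0.03,-0.037,0,0.04],[0,0,0.1,0.03,-0.037,0,0.04]]]}}

```text
t: 4.95
tcp_pos: [0.5036, 0.0995, 0.1972]
tool_rot: [[-0.12, 0.993, 0.002], [0.993, 0.12, 0.0], [-0.0, 0.002, -1.0]]
force: [0.6, 0.8, -0.1]
gripper_width: 0.0444
gripper_force: 62.0
```

Request:
{"fn": "step_arm", "kwargs": {"targets": [[[0,0,0.019,0.027,-0.037,0,0.04],[0,0,0,0.027,-0.037,0,0.04],[0,0,0,0.025,-0.035,0,0.04],[0,0,0,0,0,0,0.04],[0,0,0,0,0,0,0.04],[0,0,0,0,0,0,0.04],[0,0,0,0,0,0,0.04],[0,0,0,0,0,0,0.04]]]}}

```text
t: 5.75
tcp_pos: [0.5815, -0.0071, 0.1964]
tool_rot: [[-0.136, 0.991, 0.0], [0.991, 0.136, -0.0], [-0.0, 0.0, -1.0]]
force: [-0.4, -0.1, -0.8]
gripper_width: 0.0446
gripper_force: 62.0
```

```bash
python3 - <<'E'
from h import *
p,d,s=snap('wrist','w2')
W=world('wrist',d,s); print(s['tcp_pos'],s['gripper_width'],s['force'])
hsv=cv2.cvtColor(p,cv2.COLOR_BGR2HSV).astype(int)
near=(np.abs(W[...,0]-.59)<.09)&(np.abs(W[...,1]+.013)<.16)&(d>0)
red=((hsv[...,0]<6)|(hsv[...,0]>170))&(hsv[...,1]>120)
print('rim',rect(W,near&~red,.029,.038))
print('yel',rect(W,near&(abs(hsv[...,0]-30)<6)&(hsv[...,1]>150),-.01,.03))
print('flange',rect(W,near&~red,.008,.038))
E
```

```text
[ 0.58149829 -0.00708034  0.19640813] 0.0446434094948579 [-0.42671189 -0.05275824 -0.8157922 ]
rim {'c': array([594.4, -32.6]), 'wh': array([254.7, 114.6]), 'long_deg': -85.2, 'n': 2387, 'z': array([30.2, 32.1, 33.5])}
yel {'c': array([606.8,  25.5]), 'wh': array([111.,  54.]), 'long_deg': -28.1, 'n': 2275, 'z': array([3.5, 4.7, 5.9])}
flange {'c': array([595., -28.]), 'wh': array([259.4, 126.7]), 'long_deg': -83.0, 'n': 14663, 'z': array([16.2, 18.9, 32.6])}
```

View pics/w2.png

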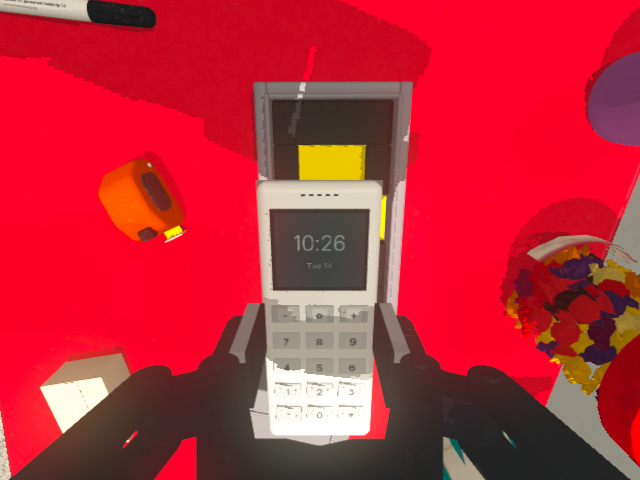

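The handset is held flat (centre ~ (320,310)). The case's +y end is visible (x 255–412, y 82). I'll use that visible part.

```bash
python3 - <<'E'
from h import *
z=np.load('pics/w2.npz');p,d=z['p'],z['d'];s=dict(tcp_pos=z['tp'],tool_rot=z['tr'])
W=world('wrist',d,s)
hsv=cv2.cvtColor(p,cv2.COLOR_BGR2HSV).astype(int)
red=((hsv[...,0]<6)|(hsv[...,0]>170))&(hsv[...,1]>120)
m=np.zeros(d.shape,bool);m[75:175,235:430]=1;m&=(d>0)
def show(n,mm,lo,hi,L,Wd):
    P=W[mm&(W[...,2]>lo)&(W[...,2]<hi)][:,:2]*1000
    (c,wh,a)=cv2.minAreaRect(P.astype(np.float32)); print(n,c,wh,a)
    for ang in(-83.3,-82.3,-81.3):
        u=np.array([-np.cos(np.radians(ang)),-np.sin(np.radians(ang))]);v=np.array([u[1],-u[0]])
        a=P@u;b=P@v; bm=(np.percentile(b,.5)+np.percentile(b,99.5))/2
        cen=u*(np.percentile(a,99.7)-L/2)+v*bm
        print(ang,'wid',np.percentile(b,99.5)-np.percentile(b,.5),'cen',cen)
show('flange',m&~red,.010,.04,224,124)
show('rim',m&~red,.029,.038,207,107)
# handset held
P=W.copy();k=np.zeros(d.shape,bool);k[180:435,255:385]=1;k&=(d>0)&(W[...,2]>.12)&(hsv[...,1]<60)&(hsv[...,2]>120)
Q=W[k];print('hs',rect(W,k,.15,.3));A=np.c_[Q[:,:2],np.ones(len(Q))];print(np.linalg.lstsq(A,Q[:,2],rcond=None)[0])
# side camera refit of case edges via yellow
zz=np.load('pics/side0.npz');h=cv2.cvtColor(zz['p'],cv2.COLOR_BGR2HSV).astype(int);Ws=world('side',zz['d'])
k=(abs(h[...,0]-30)<6)&(h[...,1]>150);k[:200]=0;k[262:]=0;k[:,:300]=0;k[:,350:]=0
print('yel side',rect(Ws,k,-.01,.02))
zz=np.load('pics/scene0.npz');h=cv2.cvtColor(zz['p'],cv2.COLOR_BGR2HSV).astype(int);Ws=world('scene',zz['d'])
k=(abs(h[...,0]-30)<6)&(h[...,1]>150);k[:220]=0;k[280:]=0;k[:,:300]=0;k[:,375:]=0
print('yel scene',rect(Ws,k,-.01,.02))
E
```

```text
flange (582.4435424804688, 63.90521240234375) (123.46165466308594, 72.4366226196289) 7.8011956214904785
-83.3 wid 121.84336159055215 cen [591.27967899 -10.93871901]
-82.3 wid 121.8101983015157 cen [592.69974151 -11.2721258 ]
-81.3 wid 121.84149398463353 cen [593.98298678 -10.66706442]
rim (583.3102416992188, 61.082069396972656) (106.2762451171875, 61.215797424316406) 7.790724277496338
-83.3 wid 106.14295374257131 cen [591.55628742 -10.49921535]
-82.3 wid 105.78513471739916 cen [592.97821469 -11.14801303]
-81.3 wid 105.94121194626814 cen [594.17425881 -10.3420638 ]
hs {'c': array([582. ,  -6.7]), 'wh': array([118.4,  52. ]), 'long_deg': -80.5, 'n': 20643, 'z': array([200.8, 202.6, 204.1])}
[ 0.00150015 -0.01033492  0.201606  ]
yel side {'c': array([596.2,  -5.3]), 'wh': array([137.5,  85.8]), 'long_deg': -86.5, 'n': 542, 'z': array([ 2.5,  7.6, 13. ])}
yel scene {'c': array([598.3,  -7.9]), 'wh': array([132.4,  83.7]), 'long_deg': -78.7, 'n': 846, 'z': array([0.6, 4.5, 9.1])}
```

Request:
{"fn": "step_arm", "kwargs": {"targets": [[[0,0,0,0.011,-0.004,0,0.04],[0,0,0,0,0,-0.045,0.04],[0,0,0,0,0,-0.045,0.04],[0,0,0,0,0,-0.04,0.04],[0,0,0,0,0,-0.025,0.04],[0,0,0,0,0,-0.01,0.04],[0,0,0,0,0,-0.01,0.04],[0,0,0,0,0,0,0.04]]]}}

```text
t: 6.6
tcp_pos: [0.5931, -0.012, 0.0208]
tool_rot: [[-0.135, 0.991, -0.0], [0.991, 0.135, 0.0], [0.0, -0.0, -1.0]]
force: [-0.1, 0.2, -0.3]
gripper_width: 0.0445
gripper_force: 62.0
```

Request:
{"fn": "step_arm", "kwargs": {"targets": [[[0,0,0,0,0,-0.005,0.04],[0,0,0,0,0,-0.004,0.04],[0,0,0,0,0,0,0.04],[0,0,0,0,0,0,0.04],[0,0,0,0,0,0,0.055],[0,0,0,0,0,0,0.055],[0,0,0,0,0,0,0.055],[0,0,0,0,0,0,0.055]]]}}

```text
t: 7.4
tcp_pos: [0.5929, -0.012, 0.0122]
tool_rot: [[-0.135, 0.991, 0.0], [0.991, 0.135, -0.0], [-0.0, 0.0, -1.0]]
force: [0.0, -0.1, 0.1]
gripper_width: 0.0549
gripper_force: 0.0
```

Request:
{"fn": "step_arm", "kwargs": {"targets": [[[0,0,0,0,0,0.02,0.055],[0,0,0,0,0,0.045,0.055],[0,0,0,0,0,0.05,0.055],[0,0,0,0,0,0.05,0.08],[0,0,0,0,0.03,0.04,0.08],[0,0,0,0,0.03,0,0.08],[0,0,0,0,0,0,0.08],[0,0,0,0,0,0,0.08]]]}}

```text
t: 8.2
tcp_pos: [0.5926, 0.0483, 0.2169]
tool_rot: [[-0.136, 0.991, -0.0], [0.991, 0.136, -0.0], [-0.0, -0.0, -1.0]]
force: [0.2, 0.1, -0.1]
gripper_width: 0.0801
gripper_force: 0.0
```

```bash
python3 - <<'E'
from h import *
p,d,s=snap('wrist','w3')
W=world('wrist',d,s); print(s['tcp_pos'])
hsv=cv2.cvtColor(p,cv2.COLOR_BGR2HSV).astype(int)
red=((hsv[...,0]<6)|(hsv[...,0]>170))&(hsv[...,1]>120)
near=(np.abs(W[...,0]-.593)<.1)&(np.abs(W[...,1]+.011)<.14)&(d>0)
print('case',rect(W,near&~red,.010,.04)); print('rim',rect(W,near&~red,.029,.038))
hs=near&(hsv[...,1]<45)&(hsv[...,2]>130)&(np.hypot(W[...,0]-.593,W[...,1]+.011)<.07)
print('hs',rect(W,hs,.010,.025))
b=(abs(hsv[...,0]-110)<12)&(hsv[...,1]>120)&(d>0)
print('tray',rect(W,b,.012,.022),rect(W,b,.03,.045))
E
```

```text
[0.59256192 0.04829067 0.21691544]
case {'c': array([593.1, -10.4]), 'wh': array([223.5, 123.6]), 'long_deg': -82.0, 'n': 24554, 'z': array([14.8, 17.8, 32.3])}
rim {'c': array([593.4, -10.2]), 'wh': array([206.2, 106.2]), 'long_deg': -81.9, 'n': 2892, 'z': array([30. , 32.2, 33.5])}
hs {'c': array([593. , -11.7]), 'wh': array([121.8, 116. ]), 'long_deg': 7.9, 'n': 5015, 'z': array([14.1, 16. , 22.9])}
tray {'c': array([591.4, 211. ]), 'wh': array([88.6, 13.6]), 'long_deg': 7.6, 'n': 927, 'z': array([13.2, 16. , 17.5])} None
```

View pics/w3.png

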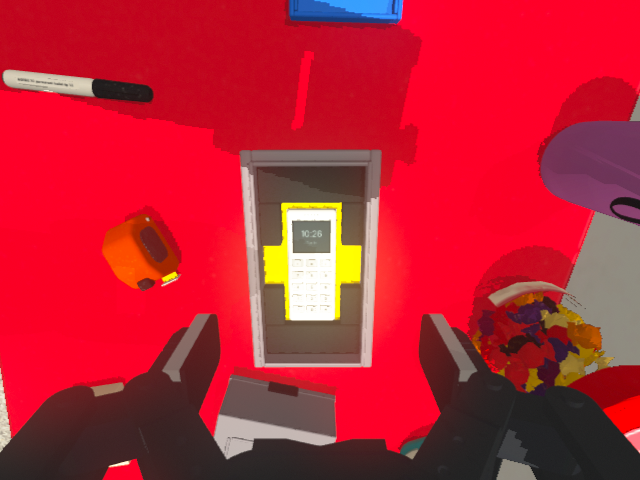

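The handset lies in the well, face up ((312,265)). Next is the tray.

Request:
{"fn": "step_arm", "kwargs": {"targets": [[[0,0,-0.14,-0.002,0.042,0,0.08],[0,0,-0.14,-0.002,0.042,0,0.08],[0,0,-0.14,-0.002,0.042,0,0.08],[0,0,-0.14,-0.002,0.042,0,0.08],[0,0,-0.14,-0.002,0.042,0,0.08],[0,0,-0.14,-0.002,0.042,0,0.08],[0,0,-0.14,0,0,0,0.05],[0,0,-0.14,0,0,0,0.05]]]}}

```text
t: 9.05
tcp_pos: [0.5808, 0.3003, 0.2158]
tool_rot: [[0.836, 0.549, -0.002], [0.549, -0.836, -0.001], [-0.002, -0.0, -1.0]]
force: [-0.3, -0.1, -0.8]
gripper_width: 0.0525
gripper_force: 0.0
```

Request:
{"fn": "step_arm", "kwargs": {"targets": [[[0,0,-0.14,0,0,0,0.05],[0,0,-0.14,0,0,0,0.05],[0,0,-0.14,0,0,0,0.05],[0,0,-0.03,0,0,0,0.05],[0,0,0,0,0,0,0.05],[0,0,0,0,0,0,0.05],[0,0,0,0,0,0,0.05],[0,0,0,0,0,0,0.05]]]}}

```text
t: 9.85
tcp_pos: [0.5809, 0.2999, 0.2171]
tool_rot: [[0.991, 0.136, -0.0], [0.136, -0.991, -0.0], [-0.0, 0.0, -1.0]]
force: [-0.2, -1.1, 0.5]
gripper_width: 0.0501
gripper_force: 0.0
```

```bash
python3 - <<'E'
from h import *
p,d,s=snap('wrist','w4')
W=world('wrist',d,s); print(s['tcp_pos'],s['tool_rot'][:,0],s['qpos'])
hsv=cv2.cvtColor(p,cv2.COLOR_BGR2HSV).astype(int)
b=(abs(hsv[...,0]-110)<12)&(hsv[...,1]>120)&(d>0)&(np.hypot(W[...,0]-.578,W[...,1]-.3)<.14)
print('tray',rect(W,b,.005,.022));print('rim', rect(W,b,.013,.022));print('grip',rect(W,b,.028,.045))
E
```

```text
[0.5808851  0.2999374  0.21706501] [ 9.90641049e-01  1.36492903e-01 -1.89397383e-05] [ 3.75705288e-01  5.45560628e-01  1.49953727e+00 -1.18655866e-04
  1.09653995e+00  1.80963549e+00]
tray {'c': array([581.6, 299.8]), 'wh': array([188.5,  89.5]), 'long_deg': -83.8, 'n': 6466, 'z': array([13. , 16.1, 17.4])}
rim {'c': array([581.6, 299.8]), 'wh': array([188.5,  89.5]), 'long_deg': -83.8, 'n': 6143, 'z': array([14.7, 16.1, 17.4])}
grip {'c': array([581.6, 304.2]), 'wh': array([55. , 11.3]), 'long_deg': 7.2, 'n': 769, 'z': array([32.9, 35.9, 37.3])}
```

View pics/w4.png

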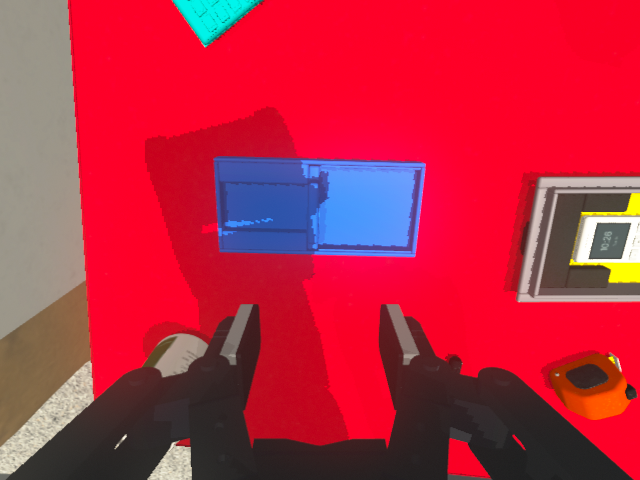

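The tray (centre ~(320,207)) has its grip at (312,208) and the tape pocket on the left (+y). Gripping it.

Request:
{"fn": "step_arm", "kwargs": {"targets": [[[0,0,-0.021,0.001,0.0043,-0.04,0.05],[0,0,0,0,0,-0.045,0.05],[0,0,0,0,0,-0.045,0.05],[0,0,0,0,0,-0.035,0.05],[0,0,0,0,0,-0.02,0.05],[0,0,0,0,0,-0.01,0.05],[0,0,0,0,0,-0.007,0.05],[0,0,0,0,0,0,0.05]]]}}

```text
t: 10.7
tcp_pos: [0.582, 0.3044, 0.0151]
tool_rot: [[0.993, 0.115, 0.0], [0.115, -0.993, -0.0], [0.0, 0.0, -1.0]]
force: [0.3, -0.2, 0.0]
gripper_width: 0.0499
gripper_force: 0.0
```

Request:
{"fn": "step_arm", "kwargs": {"targets": [[[0,0,0,0,0,0,0.002],[0,0,0,0,0,0,0.002],[0,0,0,0,0,0,0.002],[0,0,0,0,0,0,0.002],[0,0,0,0,0,0,0.002],[0,0,0,0,0,0,0.002],[0,0,0,0,0,0,0.002],[0,0,0,0,0,0.01,0.002]]]}}

```text
t: 11.5
tcp_pos: [0.5814, 0.3041, 0.0248]
tool_rot: [[0.993, 0.115, -0.001], [0.115, -0.993, -0.001], [-0.001, 0.0, -1.0]]
force: [-0.3, 0.7, -1.3]
gripper_width: 0.0089
gripper_force: 59.0
```

Request:
{"fn": "step_arm", "kwargs": {"targets": [[[0,0,0,0,0,0.03,0.002],[0,0,0,0,0,0.04,0.002],[0,0,0,0,-0.02,0.04,0.002],[0,0,0.025,0.0015,-0.04,0,0.002],[0,0,0,0.0015,-0.045,0,0.002],[0,0,0,0.002,-0.045,0,0.002],[0,0,0,0.002,-0.045,0,0.002],[0,0,0,0.002,-0.045,0,0.002]]]}}

```text
t: 12.3
tcp_pos: [0.5906, 0.0626, 0.1359]
tool_rot: [[0.99, 0.14, 0.001], [0.14, -0.99, -0.0], [0.001, 0.0, -1.0]]
force: [-0.6, 0.2, -0.6]
gripper_width: 0.0088
gripper_force: 59.0
```

Request:
{"fn": "step_arm", "kwargs": {"targets": [[[0,0,0,0.001,-0.035,0,0.002],[0,0,0,0.001,-0.02,0,0.002],[0,0,0,0,-0.0145,0,0.002],[0,0,0,0,0,0,0.002],[0,0,0,0,0,-0.03,0.002],[0,0,0,0,0,-0.02,0.002],[0,0,0,0,0,0,0.002],[0,0,0,0,0,0,0.002]]]}}

```text
t: 13.1
tcp_pos: [0.593, -0.0044, 0.0855]
tool_rot: [[0.99, 0.14, -0.0], [0.14, -0.99, 0.0], [-0.0, -0.0, -1.0]]
force: [0.5, 0.0, -0.6]
gripper_width: 0.0092
gripper_force: 58.8
```

```bash
python3 - <<'E'
from h import *
p,d,s=snap('wrist','w5')
W=world('wrist',d,s); print(s['tcp_pos'],s['tool_rot'][:,0])
hsv=cv2.cvtColor(p,cv2.COLOR_BGR2HSV).astype(int)
b=(abs(hsv[...,0]-110)<12)&(hsv[...,1]>120)&(d>0)&(np.hypot(W[...,0]-.593,W[...,1]+.01)<.14)
print('z',np.percentile(W[b][:,2],[1,10,50,90,99]));zt=np.percentile(W[b][:,2],50)
print('tray',rect(W,b,.07,.11))
print('grip',rect(W,b,.115,.14))
red=((hsv[...,0]<6)|(hsv[...,0]>170))&(hsv[...,1]>120)
print('case',rect(W,~red&~b&(d>0)&(np.hypot(W[...,0]-.593,W[...,1]+.01)<.14),.01,.04))
E
```

```text
[ 0.59296784 -0.00435751  0.08550321] [ 9.90108413e-01  1.40304244e-01 -2.24125502e-04]
z [0.07052732 0.07121998 0.07270106 0.08602252 0.10676665]
tray {'c': array([593.2, -10.6]), 'wh': array([190.6,  90.2]), 'long_deg': -81.8, 'n': 68905, 'z': array([71. , 72.7, 96.1])}
grip {'c': array([594.7,  -5.4]), 'wh': array([81.5, 24.4]), 'long_deg': -80.5, 'n': 562, 'z': array([126.3, 133.7, 137.5])}
case {'c': array([554.6, -16. ]), 'wh': array([224. , 201.7]), 'long_deg': -82.0, 'n': 20485, 'z': array([16.6, 21.9, 32.5])}
```

View pics/w5.png

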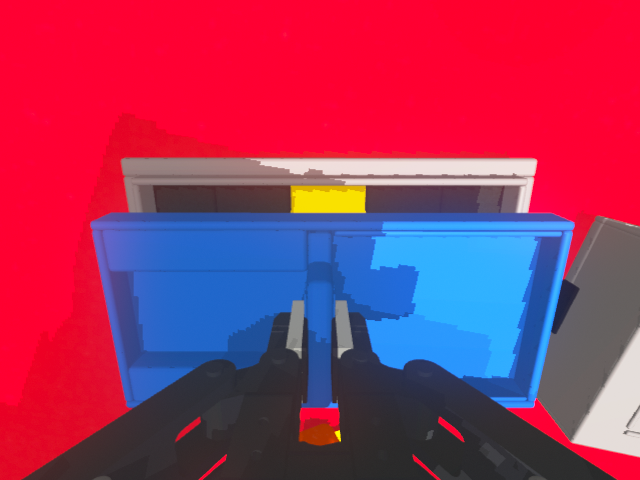

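The tray is aligned with the case in both views, so I'm lowering it.

Request:
{"fn": "step_arm", "kwargs": {"targets": [[[0,0,0,0,0,-0.015,0.002],[0,0,0,0,0,-0.015,0.002],[0,0,0,0,0,-0.01,0.002],[0,0,0,0,0,-0.007,0.002],[0,0,0,0,0,-0.003,0.002],[0,0,0,0,0,-0.002,0.002],[0,0,0,0,0,0,0.002],[0,0,0,0,0,0,0.002]]]}}

```text
t: 13.95
tcp_pos: [0.593, -0.0051, 0.0343]
tool_rot: [[0.99, 0.139, 0.001], [0.139, -0.99, -0.0], [0.001, 0.0, -1.0]]
force: [-3.3, 1.1, 5.8]
gripper_width: 0.0087
gripper_force: 59.9
```

Request:
{"fn": "step_arm", "kwargs": {"targets": [[[0,0,0,0,0,0,0.04],[0,0,0,0,0,0,0.04],[0,0,0,0,0,0,0.04],[0,0,0,0,0,0.03,0.04],[0,0,0,0,0,0.05,0.04],[0,0,0,0,0,0.05,0.08],[0,0,0,0,0,0.05,0.08],[0,0,0,0,0,0,0.08]]]}}

```text
t: 14.75
tcp_pos: [0.5951, -0.0054, 0.2198]
tool_rot: [[0.99, 0.14, 0.011], [0.14, -0.99, -0.001], [0.01, 0.003, -1.0]]
force: [0.9, 0.9, -0.2]
gripper_width: 0.0795
gripper_force: 0.0
```

```bash
python3 - <<'E'
from h import *
p,d,s=snap('wrist','w6')
W=world('wrist',d,s); print(s['tcp_pos'],s['tool_rot'][:,0])
hsv=cv2.cvtColor(p,cv2.COLOR_BGR2HSV).astype(int)
b=(abs(hsv[...,0]-110)<12)&(hsv[...,1]>120)&(d>0)&(np.hypot(W[...,0]-.593,W[...,1]+.01)<.14)
print('tray',rect(W,b,.027,.042));print('grip',rect(W,b,.046,.07))
P=W[b&(W[...,2]>.03)&(W[...,2]<.042)];A=np.c_[P[:,:2],np.ones(len(P))];print('plane',np.linalg.lstsq(A,P[:,2],rcond=None)[0])
# tan carton & tape from side+wrist
p,d,s=snap('side','s6');W=world('side',d)
hsv=cv2.cvtColor(p,cv2.COLOR_BGR2HSV).astype(int)
red=((hsv[...,0]<4)|(hsv[...,0]>174))&(hsv[...,1]>180)
m=np.zeros(d.shape,bool);m[278:318,244:286]=1
print('tan',rect(W,m&~red&(d>0),.036,.046))
E
```

```text
[ 0.59507271 -0.0053531   0.21979414] [0.99016288 0.13952683 0.01047573]
tray {'c': array([593. , -11.4]), 'wh': array([189.9,  89.3]), 'long_deg': -82.1, 'n': 7328, 'z': array([31. , 34. , 35.3])}
grip {'c': array([592.4,  -6.7]), 'wh': array([55.2, 11.3]), 'long_deg': 8.1, 'n': 861, 'z': array([50.8, 53.8, 55.3])}
plane [0.00175768 0.00098486 0.03291796]
tan {'c': array([ 379.7, -233.4]), 'wh': array([87.5, 64.9]), 'long_deg': -72.8, 'n': 487, 'z': array([37.2, 41.5, 45. ])}
```

Request:
{"fn": "step_arm", "kwargs": {"targets": [[[0,0,0.14,-0.027,-0.0285,0,0.085],[0,0,0.14,-0.027,-0.0285,0,0.085],[0,0,0.14,-0.027,-0.0285,0,0.085],[0,0,0.14,-0.027,-0.0285,0,0.085],[0,0,0.14,-0.027,-0.0285,0,0.085],[0,0,0.14,-0.027,-0.0285,0,0.085],[0,0,0.14,-0.027,-0.0285,0,0.085],[0,0,0.14,-0.027,-0.0285,0,0.085]]]}}

```text
t: 15.65
tcp_pos: [0.3769, -0.232, 0.2117]
tool_rot: [[0.309, 0.951, -0.002], [0.951, -0.309, 0.002], [0.001, -0.002, -1.0]]
force: [1.0, -1.0, -0.3]
gripper_width: 0.0851
gripper_force: 0.0
```

Request:
{"fn": "step_arm", "kwargs": {"targets": [[[0,0,0.14,0,0,0,0.085],[0,0,0.14,0,0,0,0.085],[0,0,0.14,0,0,0,0.085],[0,0,0.14,0,0,0,0.085],[0,0,0.065,0,0,0,0.085],[0,0,0,0,0,0,0.085],[0,0,0,0,0,0,0.085],[0,0,0,0,0,0,0.085]]]}}

```text
t: 16.45
tcp_pos: [0.3784, -0.2314, 0.2126]
tool_rot: [[-0.299, 0.954, -0.001], [0.954, 0.299, 0.001], [0.001, -0.0, -1.0]]
force: [-0.2, 0.1, 0.2]
gripper_width: 0.0851
gripper_force: 0.0
```

```bash
python3 - <<'E'
from h import *
p,d,s=snap('wrist','w7')
W=world('wrist',d,s); print(s['tcp_pos'],s['tool_rot'],s['qpos'])
hsv=cv2.cvtColor(p,cv2.COLOR_BGR2HSV).astype(int)
red=((hsv[...,0]<6)|(hsv[...,0]>170))&(hsv[...,1]>120)
k=(d>0)&~red&(np.hypot(W[...,0]-.38,W[...,1]+.233)<.08)
print('tan',rect(W,k,.036,.048),rect(W,k,.01,.048))
E
```

```text
[ 0.37844809 -0.23135612  0.21258449] [[-2.98925068e-01  9.54276339e-01 -6.86892548e-04]
 [ 9.54276185e-01  2.98925525e-01  7.01947726e-04]
 [ 8.75181822e-04 -4.45655429e-04 -9.99999518e-01]] [-6.97885329e-01  2.59508935e-01  2.00547456e+00  1.25374511e-04
  8.77586536e-01 -1.00153182e+00]
tan {'c': array([ 379.7, -234. ]), 'wh': array([80.3, 62.8]), 'long_deg': -72.5, 'n': 6441, 'z': array([38.4, 39.6, 41. ])} {'c': array([ 379.6, -234.2]), 'wh': array([80.7, 63. ]), 'long_deg': -71.8, 'n': 6790, 'z': array([35.6, 39.6, 40.9])}
```

View pics/w7.png

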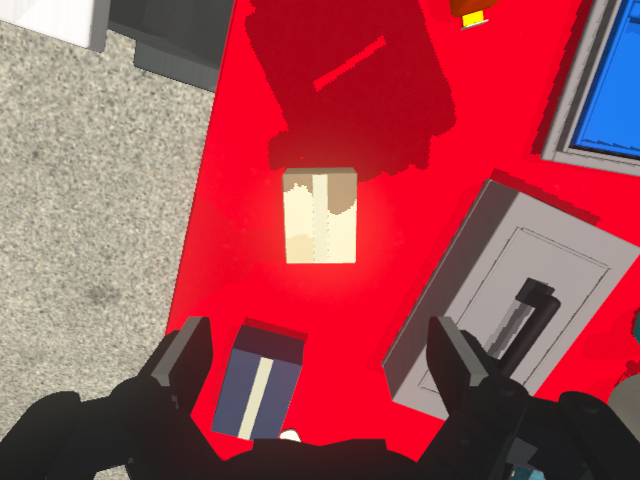

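Request:
{"fn": "step_arm", "kwargs": {"targets": [[[0,0,0.007,0.0012,-0.0027,-0.04,0.085],[0,0,0,0,0,-0.045,0.085],[0,0,0,0,0,-0.045,0.085],[0,0,0,0,0,-0.035,0.085],[0,0,0,0,0,-0.02,0.085],[0,0,0,0,0,-0.01,0.085],[0,0,0,0,0,0,0.085],[0,0,0,0,0,0,0.05]]]}}

```text
t: 17.3
tcp_pos: [0.3801, -0.2344, 0.0187]
tool_rot: [[-0.307, 0.952, 0.001], [0.952, 0.307, -0.0], [-0.001, 0.001, -1.0]]
force: [-0.1, -0.5, 0.4]
gripper_width: 0.0728
gripper_force: 0.0
```

Request:
{"fn": "step_arm", "kwargs": {"targets": [[[0,0,0,0,0,0,0.05],[0,0,0,0,0,0,0.05],[0,0,0,0,0,0,0.05],[0,0,0,0,0,0,0.05],[0,0,0,0,0,0.01,0.05],[0,0,0,0,0,0.03,0.05],[0,0,0,0,0,0.04,0.05],[0,0,0,0,0,0.04,0.05]]]}}

```text
t: 18.1
tcp_pos: [0.3795, -0.2339, 0.1405]
tool_rot: [[-0.307, 0.952, 0.0], [0.952, 0.307, -0.0], [-0.0, 0.0, -1.0]]
force: [0.1, -0.4, -1.5]
gripper_width: 0.0617
gripper_force: 65.8
```

Request:
{"fn": "step_arm", "kwargs": {"targets": [[[0,0,0,0.02,0.016,0.02,0.05],[0,0,-0.05,0.036,0.029,0,0.05],[0,0,-0.05,0.036,0.029,0,0.05],[0,0,-0.05,0.036,0.029,0,0.05],[0,0,-0.0245,0.036,0.029,0,0.05],[0,0,0,0.036,0.029,0,0.05],[0,0,0,0.0197,0.0164,0,0.05],[0,0,0,0,0,0,0.05]]]}}

```text
t: 18.9
tcp_pos: [0.6012, -0.0545, 0.1591]
tool_rot: [[-0.14, 0.99, 0.002], [0.99, 0.14, -0.0], [-0.0, 0.002, -1.0]]
force: [-0.1, 0.6, -1.0]
gripper_width: 0.0617
gripper_force: 65.9
```

```bash
python3 - <<'E'
from h import *
p,d,s=snap('wrist','w8')
W=world('wrist',d,s); print(s['tcp_pos'],s['tool_rot'])
hsv=cv2.cvtColor(p,cv2.COLOR_BGR2HSV).astype(int)
P=W[(d>0)&(W[...,2]>.1)&(np.hypot(W[...,0]-.599,W[...,1]+.056)<.08)]
k=(d>0)&(hsv[...,0]>12)&(hsv[...,0]<32)&(hsv[...,1]<130)&(hsv[...,2]>90)&(np.hypot(W[...,0]-.599,W[...,1]+.056)<.07)
print('tan',rect(W,k,.15,.2));
Q=W[k&(W[...,2]>.15)];A=np.c_[Q[:,:2],np.ones(len(Q))];print(np.linalg.lstsq(A,Q[:,2],rcond=None)[0])
b=(abs(hsv[...,0]-110)<12)&(hsv[...,1]>120)&(d>0)&(np.hypot(W[...,0]-.593,W[...,1]+.01)<.14)
print('tray',rect(W,b,.03,.042));print('grip',rect(W,b,.046,.07))
E
```

```text
[ 0.60120897 -0.05445525  0.159123  ] [[-1.40133351e-01  9.90130940e-01  1.83449661e-03]
 [ 9.90132596e-01  1.40133652e-01 -3.62267492e-05]
 [-2.92943936e-04  1.81131832e-03 -9.99998317e-01]]
tan {'c': array([599.9, -53.9]), 'wh': array([81.2, 64.8]), 'long_deg': -81.5, 'n': 34083, 'z': array([166.1, 179.2, 180.3])}
[ 0.03390333 -0.07152059  0.15447104]
tray {'c': array([588.2,  20.6]), 'wh': array([125.4,  90.1]), 'long_deg': -82.0, 'n': 11361, 'z': array([32.5, 34.1, 35.4])}
grip {'c': array([591.9,  -6. ]), 'wh': array([54.9, 11.3]), 'long_deg': 8.0, 'n': 1465, 'z': array([50.9, 53.9, 55.3])}
```

View pics/w8.png

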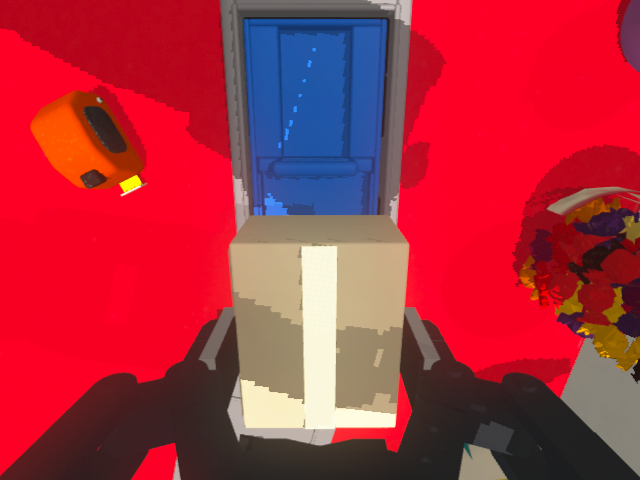

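Request:
{"fn": "step_arm", "kwargs": {"targets": [[[0,0,0,-0.001,-0.0023,-0.03,0.05],[0,0,0,0,0,-0.03,0.05],[0,0,0,0,0,-0.025,0.05],[0,0,0,0,0,-0.015,0.05],[0,0,0,0,0,-0.01,0.05],[0,0,0,0,0,-0.005,0.05],[0,0,0,0,0,-0.003,0.05],[0,0,0,0,0,0,0.05]]]}}

```text
t: 19.75
tcp_pos: [0.5988, -0.0592, 0.0408]
tool_rot: [[-0.137, 0.991, 0.001], [0.991, 0.137, -0.0], [-0.0, 0.001, -1.0]]
force: [-0.1, -0.1, -0.8]
gripper_width: 0.062
gripper_force: 65.9
```

Request:
{"fn": "step_arm", "kwargs": {"targets": [[[0,0,0,0,0,0,0.05],[0,0,0,0,0,0,0.072],[0,0,0,0,0,0,0.075],[0,0,0,0,0,0,0.075],[0,0,0,0,0,0.03,0.08],[0,0,0,0,0,0.04,0.085],[0,0,0,0,0,0.05,0.085],[0,0,0,0,0,0.05,0.085]]]}}

```text
t: 20.55
tcp_pos: [0.5981, -0.059, 0.2118]
tool_rot: [[-0.137, 0.991, -0.001], [0.991, 0.137, 0.0], [0.0, -0.001, -1.0]]
force: [1.5, 0.8, 0.5]
gripper_width: 0.0848
gripper_force: 0.0
```

```bash
python3 - <<'E'
from h import *
p,d,s=snap('wrist','w9')
W=world('wrist',d,s); print(s['tcp_pos'])
hsv=cv2.cvtColor(p,cv2.COLOR_BGR2HSV).astype(int)
k=(d>0)&(hsv[...,0]>12)&(hsv[...,0]<32)&(hsv[...,1]<150)&(hsv[...,2]>60)&(np.hypot(W[...,0]-.599,W[...,1]+.056)<.07)
print('tan',rect(W,k,.055,.075))
Q=W[k&(W[...,2]>.055)];A=np.c_[Q[:,:2],np.ones(len(Q))];print(np.linalg.lstsq(A,Q[:,2],rcond=None)[0])
b=(abs(hsv[...,0]-110)<12)&(hsv[...,1]>120)&(d>0)&(np.hypot(W[...,0]-.593,W[...,1]+.01)<.14)
print('grip',rect(W,b,.046,.07))
for f,n in(('w8','wrist'),('w9','wrist'),('s6','side'),('scene0','scene')):
    z=np.load(f'pics/{f}.npz');p,d=z['p'],z['d'];W=world(n,d,dict(tcp_pos=z['tp'],tool_rot=z['tr']));h=cv2.cvtColor(p,cv2.COLOR_BGR2HSV).astype(int)
    o=(d>0)&(np.hypot(W[...,0]-.428,W[...,1]+.012)<.06)&~(((h[...,0]<4)|(h[...,0]>174))&(h[...,1]>180))
    print(f,rect(W,o,.008,.07),rect(W,o,.045,.07),rect(W,o,.052,.07))
E
```

```text
[ 0.59808806 -0.0590201   0.21182415]
tan {'c': array([598.3, -58.9]), 'wh': array([80.7, 62.6]), 'long_deg': -81.8, 'n': 7385, 'z': array([59.4, 60.6, 62. ])}
[ 0.560854    0.12357257 -0.26401168]
grip {'c': array([591.7,  -6.1]), 'wh': array([55.7, 11.3]), 'long_deg': 8.0, 'n': 1039, 'z': array([50.8, 53.9, 55.4])}
w8 {'c': array([436. , -16.9]), 'wh': array([72.6, 33.4]), 'long_deg': -56.7, 'n': 7063, 'z': array([14.9, 48.4, 54.7])} {'c': array([434.4, -15.6]), 'wh': array([53.2, 32.1]), 'long_deg': -57.6, 'n': 4059, 'z': array([46.4, 52.5, 55. ])} {'c': array([435.2, -17.2]), 'wh': array([47.4, 31.9]), 'long_deg': -59.4, 'n': 2279, 'z': array([52.2, 53.7, 55.2])}
w9 {'c': array([435.6, -17.2]), 'wh': array([72.3, 34.1]), 'long_deg': -57.4, 'n': 4631, 'z': array([16.1, 49.2, 54.7])} {'c': array([434.3, -15.8]), 'wh': array([53.3, 32.5]), 'long_deg': -55.7, 'n': 2788, 'z': array([46.5, 52.5, 55. ])} {'c': array([435.1, -17.7]), 'wh': array([46.5, 31.8]), 'long_deg': -59.5, 'n': 1569, 'z': array([52.2, 53.7, 55.3])}
s6 {'c': array([433.4, -20.8]), 'wh': array([74.8, 37.7]), 'long_deg': -59.9, 'n': 315, 'z': array([10.5, 41.6, 57.9])} {'c': array([434.9, -18.2]), 'wh': array([53.1, 37.7]), 'long_deg': -54.0, 'n': 139, 'z': array([46.3, 53.4, 59.6])} {'c': array([434.4, -16.8]), 'wh': array([50.1, 31.2]), 'long_deg': -40.6, 'n': 90, 'z': array([52.5, 55.3, 59.9])}
scene0 {'c': array([426.9, -10.6]), 'wh': array([60.5, 34.2]), 'long_deg': -56.9, 'n': 404, 'z': array([15.5, 46.5, 55.5])} {'c': array([430.3, -14.6]), 'wh': array([50.2, 32.5]), 'long_deg': -58.8, 'n': 217, 'z': array([46.3, 52.3, 56.1])} {'c': array([428.6, -12. ]), 'wh': array([40. , 31.3]), 'long_deg': -56.5, 'n': 118, 'z': array([52.2, 53.8, 56.4])}
```

View pics/w9.png

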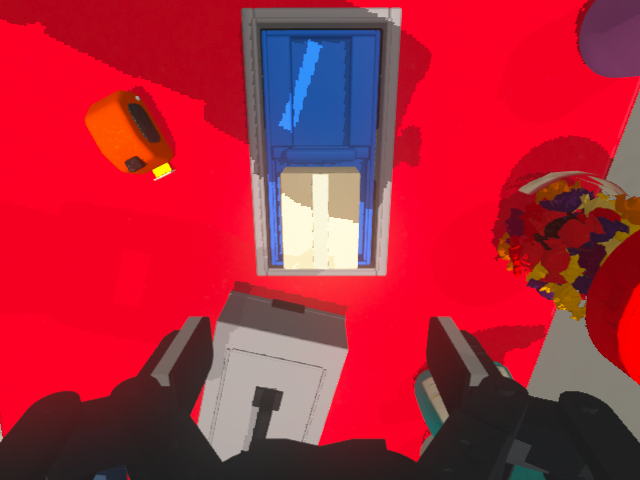

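The carton sits in its pocket ((320,220)). The tape measure at (130,135) has its hook end lower right, pointing to −y and +x.

Request:
{"fn": "step_arm", "kwargs": {"targets": [[[0,0,0.1,-0.04,0.011,0,0.085],[0,0,0.1,-0.04,0.011,0,0.085],[0,0,0.1,-0.04,0.011,0,0.085],[0,0,0.1,-0.03,0.009,0,0.085],[0,0,0.031,-0.0147,0.0038,0,0.075],[0,0,0,0,0,-0.01,0.065],[0,0,0,0,0,0,0.065],[0,0,0,0,0,0,0.065]]]}}

```text
t: 21.4
tcp_pos: [0.4346, -0.0136, 0.1997]
tool_rot: [[-0.538, 0.843, -0.0], [0.843, 0.538, 0.0], [0.0, -0.0, -1.0]]
force: [-0.1, 0.7, 0.3]
gripper_width: 0.0647
gripper_force: 0.0
```

```bash
python3 - <<'E'
from h import *
p,d,s=snap('wrist','w10')
W=world('wrist',d,s); print(s['tcp_pos'],s['tool_rot'][:,0])
h=cv2.cvtColor(p,cv2.COLOR_BGR2HSV).astype(int)
o=(d>0)&(np.hypot(W[...,0]-.435,W[...,1]+.015)<.06)&~(((h[...,0]<4)|(h[...,0]>174))&(h[...,1]>180))
for lo in(.008,.03,.045,.052): print(rect(W,o,lo,.07))
y=o&(abs(h[...,0]-28)<7)&(h[...,1]>150);print('tip',W[y].mean(0))
E
```

```text
[ 0.43462925 -0.0135589   0.19969628] [-5.37715733e-01  8.43126177e-01  2.00043393e-04]
{'c': array([433.4, -18. ]), 'wh': array([72.6, 34.9]), 'long_deg': -58.1, 'n': 3004, 'z': array([30.8, 51.5, 54.9])}
{'c': array([430.8, -12.6]), 'wh': array([59.7, 33.5]), 'long_deg': -58.1, 'n': 2869, 'z': array([35. , 51.8, 54.9])}
{'c': array([433.3, -15.3]), 'wh': array([52.5, 32. ]), 'long_deg': -56.9, 'n': 2321, 'z': array([46.7, 52.8, 55.1])}
{'c': array([433.8, -16.5]), 'wh': array([46.4, 30.7]), 'long_deg': -56.7, 'n': 1394, 'z': array([52.2, 53.7, 55.3])}
tip [nan nan nan]<stdin>:7: RuntimeWarning: Mean of empty slice.
  ret = um.true_divide(
```

View pics/w10.png

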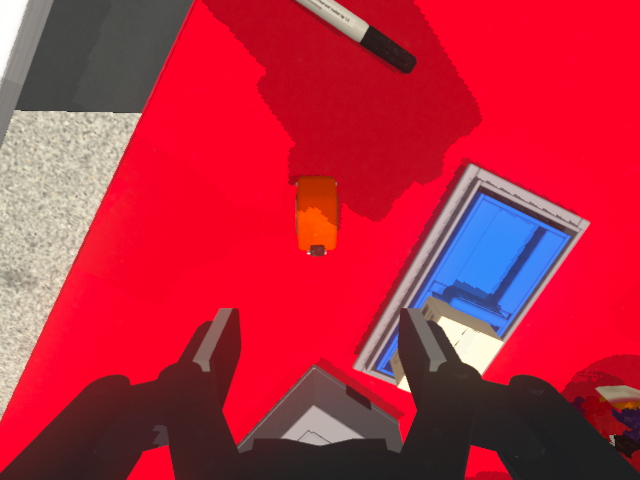

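Request:
{"fn": "step_arm", "kwargs": {"targets": [[[0,0,0,-0.003,0,-0.035,0.065],[0,0,0,0,0,-0.045,0.065],[0,0,0,0,0,-0.045,0.065],[0,0,0,0,0,-0.03,0.065],[0,0,0,0,0,-0.015,0.065],[0,0,0,0,0,-0.008,0.065],[0,0,0,0,0,0,0.065],[0,0,0,0,0,0,0.025]]]}}

```text
t: 22.25
tcp_pos: [0.4313, -0.0134, 0.0225]
tool_rot: [[-0.538, 0.843, 0.001], [0.843, 0.538, -0.0], [-0.001, 0.001, -1.0]]
force: [0.8, -0.6, -0.1]
gripper_width: 0.0522
gripper_force: 0.0
```

Request:
{"fn": "step_arm", "kwargs": {"targets": [[[0,0,0,0,0,0,0.025],[0,0,0,0,0,0,0.025],[0,0,0,0,0,0,0.025],[0,0,0,0,0,0,0.025],[0,0,0,0,0,0,0.025],[0,0,0,0,0,0.02,0.025],[0,0,0,0,0,0.04,0.025],[0,0,0,0,0,0.04,0.025]]]}}

```text
t: 23.05
tcp_pos: [0.4304, -0.0132, 0.1237]
tool_rot: [[-0.539, 0.843, -0.001], [0.843, 0.539, 0.0], [0.0, -0.0, -1.0]]
force: [0.4, -0.1, -1.6]
gripper_width: 0.0307
gripper_force: 60.3
```

Request:
{"fn": "step_arm", "kwargs": {"targets": [[[0,0,0,0,0,0.02,0.025],[0,0,-0.1,0.04,0.0145,0,0.025],[0,0,-0.1,0.04,0.0145,0,0.025],[0,0,-0.1,0.04,0.0145,0,0.025],[0,0,-0.1,0.03,0.011,0,0.025],[0,0,-0.03,0.0046,0.0025,0,0.025],[0,0,0,0,0,0,0.025],[0,0,0,0,0,0,0.025]]]}}

```text
t: 23.85
tcp_pos: [0.5847, 0.0437, 0.1424]
tool_rot: [[-0.14, 0.99, -0.0], [0.99, 0.14, -0.0], [0.0, -0.0, -1.0]]
force: [-0.5, -1.0, -1.6]
gripper_width: 0.031
gripper_force: 60.4
```

```bash
python3 - <<'E'
from h import *
p,d,s=snap('wrist','w11')
W=world('wrist',d,s); print(s['tcp_pos'],s['tool_rot'][:,0])
h=cv2.cvtColor(p,cv2.COLOR_BGR2HSV).astype(int)
o=(d>0)&(np.hypot(W[...,0]-.585,W[...,1]-.04)<.06)&(h[...,0]<20)&(h[...,1]>150)&(W[...,2]>.1)
for lo in(.12,.15,.165): print(rect(W,o,lo,.22))
E
```

```text
[0.58470629 0.04366871 0.14237464] [-1.39563541e-01  9.90213117e-01  7.77705442e-07]
{'c': array([582.3,  54.1]), 'wh': array([91.1, 71. ]), 'long_deg': -29.7, 'n': 14685, 'z': array([145.1, 171.3, 198.6])}
{'c': array([586.2,  48.1]), 'wh': array([105.4,  61.3]), 'long_deg': 32.0, 'n': 13492, 'z': array([153.9, 171.7, 201.3])}
{'c': array([584.2,  43.7]), 'wh': array([115.1,  47.7]), 'long_deg': 9.6, 'n': 10403, 'z': array([166.7, 172.5, 207.3])}
```

View pics/w11.png

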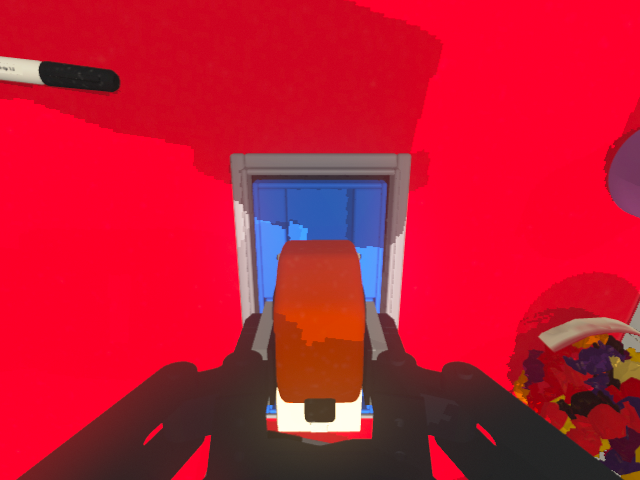

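Request:
{"fn": "step_arm", "kwargs": {"targets": [[[0,0,0,0,0,-0.03,0.025],[0,0,0,0,0,-0.03,0.025],[0,0,0,0,0,-0.015,0.025],[0,0,0,0,0,-0.008,0.025],[0,0,0,0,0,-0.005,0.025],[0,0,0,0,0,-0.004,0.025],[0,0,0,0,0,-0.003,0.025],[0,0,0,0,0,0,0.025]]]}}

```text
t: 24.7
tcp_pos: [0.5855, 0.0437, 0.0473]
tool_rot: [[-0.138, 0.99, 0.001], [0.99, 0.138, 0.0], [-0.0, 0.001, -1.0]]
force: [0.1, -0.4, -1.7]
gripper_width: 0.0308
gripper_force: 60.4
```

Request:
{"fn": "step_arm", "kwargs": {"targets": [[[0,0,0,0,0,-0.002,0.025],[0,0,0,0,0,-0.0015,0.025],[0,0,0,0,0,0,0.025],[0,0,0,0,0,0,0.025],[0,0,0,0,0,0,0.025],[0,0,0,0,0,0,0.025],[0,0,0,0,0,0,0.025],[0,0,0,0,0,0,0.025]]]}}

```text
t: 25.5
tcp_pos: [0.5856, 0.0437, 0.0442]
tool_rot: [[-0.138, 0.99, 0.001], [0.99, 0.138, -0.0], [-0.0, 0.001, -1.0]]
force: [-1.3, 0.0, 5.5]
gripper_width: 0.031
gripper_force: 61.4
```

Contact at the expected depth. I'll release and look.

Request:
{"fn": "step_arm", "kwargs": {"targets": [[[0,0,0,0,0,0,0.05],[0,0,0,0,0,0,0.055],[0,0,0,0,0,0,0.055],[0,0,0,0,0,0.03,0.055],[0,0,0,0,0,0.045,0.055],[0,0,0,0,0,0.05,0.06],[0,0,0,0,0,0.05,0.06],[0,0,0,0,0,0,0.06]]]}}

```text
t: 26.3
tcp_pos: [0.5876, 0.0437, 0.2251]
tool_rot: [[-0.138, 0.99, 0.011], [0.99, 0.138, -0.0], [-0.002, 0.011, -1.0]]
force: [-0.3, -0.7, -0.2]
gripper_width: 0.0599
gripper_force: 0.0
```

```bash
python3 - <<'E'
from h import *
p,d,s=snap('wrist','w12')
W=world('wrist',d,s); print(s['tcp_pos'],s['qpos'])
h=cv2.cvtColor(p,cv2.COLOR_BGR2HSV).astype(int)
o=(d>0)&(np.hypot(W[...,0]-.585,W[...,1]-.04)<.06)&(h[...,0]<22)&(h[...,1]>140)
for lo in(.04,.06,.07): print(rect(W,o,lo,.1))
k=(d>0)&(hsv if 0 else (h[...,0]>12))&(h[...,0]<32)&(h[...,1]<150)&(h[...,2]>60)&(np.hypot(W[...,0]-.599,W[...,1]+.056)<.07)
print('tan',rect(W,k,.055,.075))
# lid from side
p,d,s=snap('side','s12');W=world('side',d);h=cv2.cvtColor(p,cv2.COLOR_BGR2HSV).astype(int)
m=(d>0)&(np.abs(W[...,0]-.57)<.1)&(np.abs(W[...,1]+.275)<.15)
print('lid top',rect(W,m,.054,.066),'handle',rect(W,m,.08,.096))
E
```

```text
[0.58758329 0.04373086 0.22509826] [-3.78016485e-02  4.42458442e-01  1.66359829e+00  2.72636447e-05
  1.02482622e+00 -1.76713268e-01]
{'c': array([586.6,  45.9]), 'wh': array([57.8, 32.1]), 'long_deg': -82.2, 'n': 2663, 'z': array([53.4, 73.1, 76. ])}
{'c': array([587.,  44.]), 'wh': array([53.6, 32.1]), 'long_deg': -83.2, 'n': 2323, 'z': array([63.5, 73.6, 76. ])}
{'c': array([587.3,  43.1]), 'wh': array([44.5, 31.4]), 'long_deg': -81.6, 'n': 1791, 'z': array([70.8, 74.2, 76.2])}
tan {'c': array([598.2, -58.4]), 'wh': array([81.4, 62.8]), 'long_deg': -81.5, 'n': 5190, 'z': array([59.3, 60.6, 61.9])}
lid top {'c': array([ 594.9, -287.9]), 'wh': array([249.9, 177.1]), 'long_deg': 83.9, 'n': 2263, 'z': array([57.5, 62.5, 65.5])} handle {'c': array([ 567.9, -276.6]), 'wh': array([97.5, 12.7]), 'long_deg': 84.2, 'n': 124, 'z': array([84.4, 89.8, 93.7])}
```

View pics/w12.png

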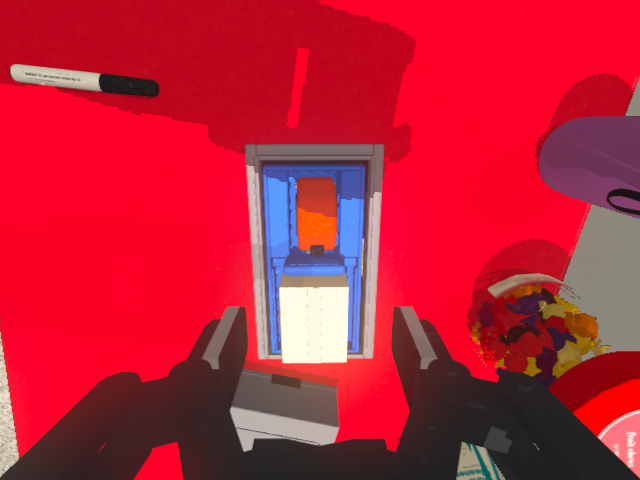

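The tape measure is upright in its pocket ((317,213)), the carton at (313,318). Now the lid.

Request:
{"fn": "step_arm", "kwargs": {"targets": [[[0,0,-0.06,-0.002,-0.045,0,0.06],[0,0,-0.06,-0.002,-0.045,0,0.06],[0,0,-0.06,-0.002,-0.045,0,0.06],[0,0,-0.059,-0.002,-0.045,0,0.06],[0,0,0,-0.003,-0.045,0,0.06],[0,0,0,-0.003,-0.045,0,0.06],[0,0,0,-0.003,-0.045,0,0.06],[0,0,0,0,-0.005,0,0.06]]]}}

```text
t: 27.2
tcp_pos: [0.5672, -0.2806, 0.2161]
tool_rot: [[0.104, 0.995, -0.002], [0.995, -0.104, 0.001], [0.001, -0.003, -1.0]]
force: [-0.4, 0.0, -0.4]
gripper_width: 0.0599
gripper_force: 0.0
```

Request:
{"fn": "step_arm", "kwargs": {"targets": [[[0,0,0,0,0,0,0.05],[0,0,0,0,0,0,0.05],[0,0,0,0,0,0,0.05],[0,0,0,0,0,0,0.05],[0,0,0,0,0,0,0.05],[0,0,0,0,0,0,0.05],[0,0,0,0,0,0,0.05],[0,0,0,0,0,0,0.05]]]}}

```text
t: 28.0
tcp_pos: [0.5684, -0.2762, 0.2186]
tool_rot: [[0.1, 0.995, 0.0], [0.995, -0.1, -0.0], [-0.0, 0.0, -1.0]]
force: [0.3, -0.2, 0.2]
gripper_width: 0.0502
gripper_force: 0.0
```

```bash
python3 - <<'E'
from h import *
p,d,s=snap('wrist','w13')
W=world('wrist',d,s); print(s['tcp_pos'],s['tool_rot'][:,0])
h=cv2.cvtColor(p,cv2.COLOR_BGR2HSV).astype(int)
m=(d>0)&(np.hypot(W[...,0]-.568,W[...,1]+.276)<.135)
print('lid top',rect(W,m,.056,.066),'handle',rect(W,m,.082,.096))
E
```

```text
[ 0.56840397 -0.27620254  0.21864188] [ 9.99461575e-02  9.94992845e-01 -5.70341788e-05]
lid top {'c': array([ 568.9, -276.1]), 'wh': array([221.6, 121.3]), 'long_deg': 83.9, 'n': 36569, 'z': array([59.4, 60.6, 62.2])} handle {'c': array([ 569.2, -274.9]), 'wh': array([94.3, 11.5]), 'long_deg': 83.9, 'n': 1864, 'z': array([85.3, 87.9, 89.3])}
```

View pics/w13.png

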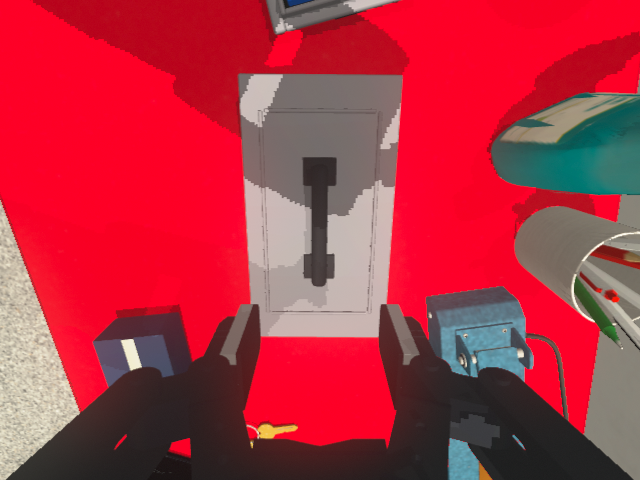

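The lid's handle is centred at (318,220), aligned with the tool. Grip it, and check the sweep clearance meanwhile.

Request:
{"fn": "step_arm", "kwargs": {"targets": [[[0,0,0,0.0005,0,-0.04,0.05],[0,0,0,0,0,-0.04,0.05],[0,0,0,0,0,-0.035,0.05],[0,0,0,0,0,-0.02,0.05],[0,0,0,0,0,-0.01,0.05],[0,0,0,0,0,-0.005,0.05],[0,0,0,0,0,0,0.05],[0,0,0,0,0,0,0.002]]]}}

```text
t: 28.85
tcp_pos: [0.5694, -0.2766, 0.0697]
tool_rot: [[0.1, 0.995, 0.002], [0.995, -0.1, -0.001], [-0.001, 0.002, -1.0]]
force: [-0.3, 0.7, -0.4]
gripper_width: 0.0366
gripper_force: 0.0
```

Request:
{"fn": "step_arm", "kwargs": {"targets": [[[0,0,0,0,0,0,0.002],[0,0,0,0,0,0,0.002],[0,0,0,0,0,0,0.002],[0,0,0,0,0,0,0.002],[0,0,0,0,0,0,0.002],[0,0,0,0,0,0,0.002],[0,0,0,0,0,0,0.002],[0,0,0,0,0,0.01,0.002]]]}}

```text
t: 29.65
tcp_pos: [0.5684, -0.276, 0.0781]
tool_rot: [[0.1, 0.995, -0.001], [0.995, -0.1, 0.001], [0.001, -0.002, -1.0]]
force: [0.7, -0.0, -2.1]
gripper_width: 0.0103
gripper_force: 58.8
```

```bash
python3 - <<'E'
from h import *
for f,n in(('s12','side'),('scene0','scene'),('w13','wrist'),('w12','wrist')):
    z=np.load(f'pics/{f}.npz');d=z['d'];W=world(n,d,dict(tcp_pos=z['tp'],tool_rot=z['tr']))
    out=[]
    for y0 in np.arange(-.36,.16,.04):
        k=(d>0)&(W[...,1]>y0)&(W[...,1]<y0+.04)&(W[...,2]>.06)&(W[...,2]<.3)&(W[...,0]>.64)
        if f[0]=='w': k[300:]&=False
        x=W[k][:,0]; out.append((round(y0,2),round(float(np.percentile(x,1)),3),len(x)) if len(x)>8 else None)
    print(f,out)
E
```

```text
s12 [(np.float64(-0.36), 0.755, 825), (np.float64(-0.32), 0.771, 770), (np.float64(-0.28), 0.737, 1567), (np.float64(-0.24), 0.739, 965), (np.float64(-0.2), 0.877, 437), (np.float64(-0.16), 0.877, 349), (np.float64(-0.12), 0.772, 701), (np.float64(-0.08), 0.761, 836), (np.float64(-0.04), 0.765, 525), (np.float64(-0.0), 0.642, 241), (np.float64(0.04), 0.645, 262), (np.float64(0.08), 0.783, 968), (np.float64(0.12), 0.787, 440)]
scene0 [(np.float64(-0.36), 0.752, 1038), (np.float64(-0.32), 0.758, 655), (np.float64(-0.28), 0.733, 813), (np.float64(-0.24), 0.735, 2309), (np.float64(-0.2), 0.873, 892), (np.float64(-0.16), 0.874, 764), (np.float64(-0.12), 0.772, 855), (np.float64(-0.08), 0.759, 1322), (np.float64(-0.04), 0.762, 1637), (np.float64(-0.0), 0.801, 1088), (np.float64(0.04), 0.873, 893), (np.float64(0.08), 0.779, 1205), (np.float64(0.12), 0.784, 1829)]
w13 [(np.float64(-0.36), 0.752, 2989), (np.float64(-0.32), 0.761, 2676), (np.float64(-0.28), 0.734, 3527), (np.float64(-0.24), 0.735, 5589), None, None, None, None, None, None, None, None, None]
w12 [None, None, None, None, None, None, None, None, None, (np.float64(-0.0), 0.879, 115), None, (np.float64(0.08), 0.781, 2618), (np.float64(0.12), 0.789, 2318)]
```

Request:
{"fn": "step_arm", "kwargs": {"targets": [[[0,0,0,0,0,0.03,0.002],[0,0,0,0,0,0.04,0.002],[0,0,0,0,0,0.03,0.002],[0,0,0.04,0.004,0.0345,0,0.002],[0,0,0.05,0.004,0.04,0,0.002],[0,0,0.05,0.004,0.04,0,0.002],[0,0,0.05,0.004,0.04,0,0.002],[0,0,0.036,0.004,0.04,0,0.002]]]}}

```text
t: 30.45
tcp_pos: [0.5887, -0.0802, 0.1791]
tool_rot: [[-0.127, 0.992, 0.0], [0.992, 0.127, -0.0], [-0.0, 0.0, -1.0]]
force: [0.2, 0.5, -2.7]
gripper_width: 0.0107
gripper_force: 58.9
```

Request:
{"fn": "step_arm", "kwargs": {"targets": [[[0,0,0.02,0.003,0.04,0,0.002],[0,0,0,0.0016,0.02,0,0.002],[0,0,0,0,0.011,0,0.002],[0,0,0,0,0,0,0.002],[0,0,0,0,0,0,0.002],[0,0,0,0,0,0,0.002],[0,0,0,0,0,0,0.002],[0,0,0,0,0,0,0.002]]]}}

```text
t: 31.25
tcp_pos: [0.5935, -0.0116, 0.1786]
tool_rot: [[-0.144, 0.99, -0.0], [0.99, 0.144, -0.0], [-0.0, -0.0, -1.0]]
force: [-0.7, 0.2, -2.4]
gripper_width: 0.0109
gripper_force: 58.8
```

```bash
python3 - <<'E'
from h import *
p,d,s=snap('wrist','w14')
W=world('wrist',d,s); print(s['tcp_pos'],s['tool_rot'],s['gripper_width'],s['moment'])
m=(d>0)&(np.hypot(W[...,0]-.593,W[...,1]+.01)<.14)
zt=s['tcp_pos'][2]-.0085
print(zt,'lid',rect(W,m,zt-.006,zt+.006))
Q=W[m&(W[...,2]>zt-.006)&(W[...,2]<zt+.006)];A=np.c_[Q[:,:2],np.ones(len(Q))];print(np.linalg.lstsq(A,Q[:,2],rcond=None)[0])
p,d,_=snap('side','s14');W=world('side',d)
m=(d>0)&(np.hypot(W[...,0]-.593,W[...,1]+.01)<.14)
print('side lid',rect(W,m,zt-.006,zt+.006))
E
```

```text
[ 0.59346669 -0.01155083  0.17856848] [[-1.44216081e-01  9.89546220e-01 -1.48526026e-05]
 [ 9.89546219e-01  1.44216081e-01 -3.97034453e-05]
 [-3.71464101e-05 -2.04232121e-05 -9.99999999e-01]] 0.010916101062331008 [-0.01619169 -0.01525405 -0.01259413]
0.17006847853568247 lid {'c': array([592.9,  -5.4]), 'wh': array([210.4, 121.3]), 'long_deg': -81.7, 'n': 90792, 'z': array([168.4, 169.5, 171. ])}
[-0.00145773 -0.00092823  0.17049899]
side lid {'c': array([592.3,  -9.6]), 'wh': array([238.3, 123.4]), 'long_deg': -80.9, 'n': 1498, 'z': array([166.9, 171.9, 175.4])}
```

View pics/w14.png

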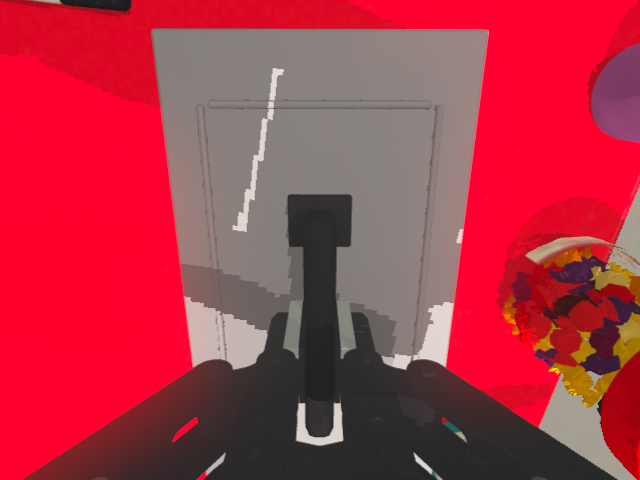

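The lid is level and aligned over the case. Lowering it.

Request:
{"fn": "step_arm", "kwargs": {"targets": [[[0,0,0,-0.0003,0.0006,-0.025,0.002],[0,0,0,0,0,-0.025,0.002],[0,0,0,0,0,-0.012,0.002],[0,0,0,0,0,-0.008,0.002],[0,0,0,0,0,-0.005,0.002],[0,0,0,0,0,-0.003,0.002],[0,0,0,0,0,-0.002,0.002],[0,0,0,0,0,0,0.002]]]}}

```text
t: 32.15
tcp_pos: [0.5933, -0.0102, 0.0989]
tool_rot: [[-0.145, 0.989, 0.001], [0.989, 0.145, -0.0], [-0.0, 0.001, -1.0]]
force: [-0.4, -0.7, -2.7]
gripper_width: 0.0109
gripper_force: 58.8
```

Request:
{"fn": "step_arm", "kwargs": {"targets": [[[0,0,0,0,0,-0.002,0.002],[0,0,0,0,0,-0.002,0.002],[0,0,0,0,0,-0.001,0.002],[0,0,0,0,0,0,0.002],[0,0,0,0,0,0,0.002],[0,0,0,0,0,0,0.002],[0,0,0,0,0,0,0.002],[0,0,0,0,0,0,0.002]]]}}

```text
t: 32.95
tcp_pos: [0.5932, -0.0102, 0.0936]
tool_rot: [[-0.145, 0.989, 0.0], [0.989, 0.145, -0.0], [-0.0, 0.0, -1.0]]
force: [0.1, -0.1, -3.0]
gripper_width: 0.0109
gripper_force: 58.8
```

Request:
{"fn": "step_arm", "kwargs": {"targets": [[[0,0,0,0,0,-0.0008,0.002],[0,0,0,0,0,-0.0005,0.002],[0,0,0,0,0,0,0.002],[0,0,0,0,0,0,0.002],[0,0,0,0,0,0,0.04],[0,0,0,0,0,0,0.04],[0,0,0,0,0,0,0.04],[0,0,0,0,0,0,0.04]]]}}

```text
t: 33.75
tcp_pos: [0.5932, -0.0102, 0.0922]
tool_rot: [[-0.145, 0.989, 0.0], [0.989, 0.145, 0.0], [0.0, 0.0, -1.0]]
force: [0.4, -0.4, -0.1]
gripper_width: 0.0398
gripper_force: 0.0
```

Request:
{"fn": "step_arm", "kwargs": {"targets": [[[0,0,0,0,0,0.02,0.04],[0,0,0,0,0,0.045,0.04],[0,0,0,0,0,0.05,0.04],[0,0,0,0,0,0.05,0.04],[0,0,0,0,0,0.03,0.04],[0,0,0,0,0,0,0.04],[0,0,0,0,0,0,0.04],[0,0,0,0,0,0,0.04]]]}}

```text
t: 34.55
tcp_pos: [0.5927, -0.0102, 0.2858]
tool_rot: [[-0.145, 0.989, -0.002], [0.989, 0.145, 0.0], [0.001, -0.002, -1.0]]
force: [-0.2, 0.1, 0.4]
gripper_width: 0.0398
gripper_force: 0.0
```

```bash
python3 - <<'E'
from h import *
p,d,s=snap('wrist','w15')
W=world('wrist',d,s); print(s['tcp_pos'],s['force'])
m=(d>0)&(np.hypot(W[...,0]-.593,W[...,1]+.01)<.14)
print('lid',rect(W,m,.078,.09))
Q=W[m&(W[...,2]>.078)&(W[...,2]<.09)];A=np.c_[Q[:,:2]-[.593,-.01],np.ones(len(Q))];print(np.linalg.lstsq(A,Q[:,2],rcond=None)[0])
p,_,_=snap('side','s15'); cv2.imwrite('pics/s15c.png',cv2.resize(p[140:380,200:440],(720,720))[:600])
E
```

```text
[ 0.5927123  -0.01015392  0.2858467 ] [-0.21587467  0.08009251  0.43203933]
lid {'c': array([593.4,  -9.9]), 'wh': array([220.7, 121.2]), 'long_deg': -81.8, 'n': 28580, 'z': array([82.3, 83.6, 85.2])}
[ 0.00035721 -0.0005496   0.08364248]
```

View pics/s15c.png

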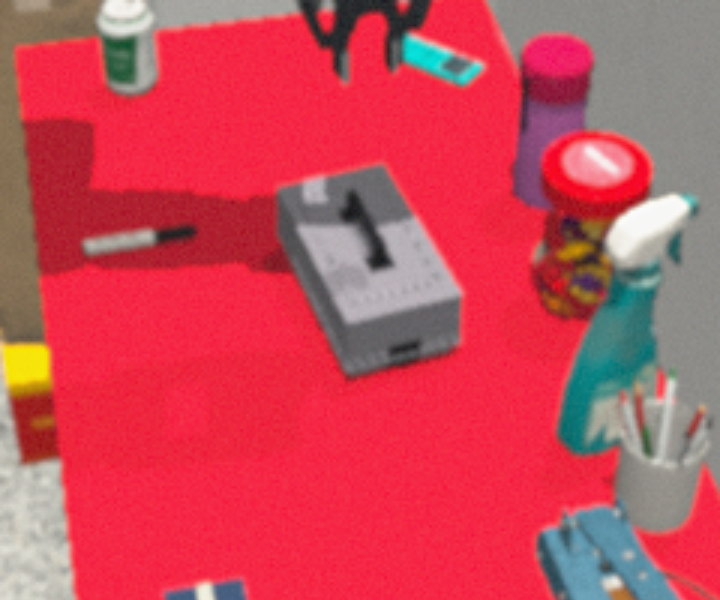

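The picture shows the lid sitting level on the case ((370,270)). Its top is at z 84, which matches 23 + 61, and there is no tilt. The bystanders look undisturbed, so I'm handing in.

```bash
python3 -c "
from station import *
print(close_job())"
```

```text
the job is handed in; nothing more can be done
None
```

The case is packed in the order asked: handset, tray, tan carton, tape measure, then the lid, which sits level and fully down; the job is handed in at about 35 s and the bystanders were left alone.

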